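Refit a cleaned filter cartridge in the bench dust extractor

TASK

The filter cartridge has been blown clean on the grey cleaning stand. Squeeze its two spring tabs together to free it, lift it off, and gently press it down into the collar of the dust extractor's empty filter bay until it is fully home against its springy seal; then let go so that both tabs spring out and lock it in. Nobody has measured how high the collar stands, so go by feel, do not force anything, and leave the other things on the bench alone.

Things in the scene. Friction and masses are not known exactly. Their poses are not given: they have to be found in the camera images.
- stand: Blow-out stand for cleaning filters: a fixed grey box 150 x 130 mm, its flat deck 85 mm above the table, with a filter port in the deck. Origin on the table under the port's centre; x along the port mouth's long side (73 mm), y along the short one (46 mm), z up. The filter's hooks catch under the mouth's two long edges, 8 mm thick. A sprung seal in it pushes the filter up with 6 N
- unit: Dust extractor: a fixed white box from -85 to +130 mm in x and 90 mm to each side, its deck 100 mm above the table. Origin on the table under the centre of its filter bay; x along the bay's long side, z up. A 14 mm high knob is at x 95, y -62. In the bay a grey collar, 97 (x) x 74 (y) mm, rests on pre-filter pads: its flat top is 1.5 to 12.5 mm above the deck, not measured. It does not yield
- tab_left (a joint): Pinch of the filter's spring tab at +y: 0 sprung out, 0.17 rad fully pinched; the hook is clear of the mouth from about 0.13. The tab is 20 mm wide and 3 mm thick, rooted near the underside in the middle of the long side; full pinch takes about 5 N at the pad, more than 40 N breaks it. Inside a mouth it springs out fully only when its hook is below the 8 mm edge
- tab_right (a joint): the same for the filter's tab at -y
- filter_mid (a point): Centre of the filter cartridge (black frame, white pleats), 37 mm above its underside; locked in the stand at the start. x along its long side, y from tab to tab, z up; half a turn makes no difference. Take it by the ribbed pads of its two tabs, best 25 mm above this point: 55 mm wide over their tops, about 30 mm when fully pinched (then upright and parallel). The tabs end 37 mm above this point
- filter: The filter, origin at the centre of its underside. Body 70 x 43 mm, 42 mm high, about 0.13 kg, lower edges rounded by 3 mm. A lug at each end (84 mm over both) rests on the collar's (stand's) top when fully home, the underside then 38 mm below that top; locked, it may ride up 1 mm. Hooks stand out 4 mm from the tabs, their tops 29 mm above the underside. A push or pull over 20 N breaks the catches
- vial: bystander: small glass vial with white cap, 25 mm across, 52 mm high, between stand and extractor
- jar: bystander: glass jar with green lid, 68 mm across, 95 mm high
- petri: bystander: glass dish 94 mm across, 16 mm high, on a blue lid
- slidebox: bystander: grey slide box 87 x 102 x 35 mm
- brush: bystander: thin artist's brush, 170 mm long, 7 mm thick
- dish: bystander: small steel bowl, 64 mm across, 28 mm high
- cliptub: bystander: closed clip-lid tub 118 x 178 x 65 mm
- bay (a point): Centre of the collar's mouth seen from above, but at the level of the extractor's deck, below the collar's top; axes as the extractor's. The mouth is the same as the stand's port: 73 x 46 mm, 1.2 to 1.7 mm wider than the filter all round, its long edges 8 mm thick. In it a sprung seal pushes the filter up: it is met 5 mm before home with 3 N, 6 N at home; it lifts an unlocked filter by 5 mm

How it is judged:
By the outcome, as a careful person would: the job done as asked, in the order asked, and still so for the second after the job is handed in, with the robot touching nothing.
It also fails if it takes over 48 s, if anything falls off the work surface, if the arm or the gripper's body presses on something with over 40 N, if the wrist force passes 120 N, or if a joint passes its speed limit or range.

ROBOT

A 6-joint arm with a two-finger parallel gripper is mounted at the origin on the work surface. World frame = base frame: x ahead of the robot, y to its left, z up, the work surface at z = 0. Lengths are in m, angles in degrees, forces in N, time in s.
With the tool pointing down it reaches from about 0.25 to 0.725 m from the base axis. Payload 9.7 kg.
Tool frame: the origin (TCP) lies on the centre line of the jaws, within the pads' length; the fingertips stand 19 mm ahead of it and the grasp point (between the pads) is the TCP; z points along the fingers, y is the direction in which the jaws open and shut (so a half turn about z gives the same grasp; the last joint's range is limited). The gripper opens to 85 mm and grips with 20 to 120 N. Pads are 22 mm wide; open, the fingers measure 114 mm over their backs; the gripper's body (76 mm by 85 mm) begins 54 mm behind the grasp point. The pads swing forward as they close: fully open they stand 13 mm farther back than shut.
Start: joints at [75.573, 4.979, 10.078, 95.1, 0, 90], TCP at [0.137, 0.533, 0.25] pointing down, gripper open.
Joint ranges: [-179.16, 179.16], [-48.56, 103.87], [-65.8, 70.77], [-126.05, 130.52], [-82.76, 87.17], [-180, 180]. Speed limits (degrees/s): [127.2, 127.2, 147.25, 180, 180, 180].

INTERFACE

Orientations are given as [roll, pitch, yaw] about the fixed x, y, z axes, in that order (R = Rz(yaw) Ry(pitch) Rx(roll)).
In Python, from workcell import bot gives the robot as it stands.
- The arm moves only by the tool servo_tool, never from a script. Its argument "motion" is a list that holds one entry, the list of rows, each a list of 6 numbers: the shift along the tool's x, y, z in mm, then the turn, a rotation vector about the tool's x, y, z in rad. A call has 1 to 5 rows; each row shifts and turns the commanded pose from where the row before left it, along the tool's axes as they then stand; what a row does not reach is not made up. A row lasts 1/10 s, in which the tool goes at most 50 mm and 8.59 degrees, less where a joint would pass 70% of its speed; a pose out of reach is approached as far as the arm can. A call is refused whole if a number of a shift passes 50 or a number of a turn 0.15, either way. A call with a gripper value outside its range is refused whole. "gripper" is the finger opening in mm, from 0 to 85.4, set as the call begins (left out, the last holds). The fingers move at their own pace and stop on an object; "newtons" is the grip in N (left out, the last holds). Time passes only in rows, so rows that do not move let the fingers close. It gives the time, the measured TCP pose, the force and the opening at its end, in the units of the state.
- bot.get_obs(): the state, without advancing time (a new reading comes with each control period).
- bot.camera(name): name is "side" or "top"; returns a dict with "color" (480x640x3 uint8, red, green, blue), "fx", "fy", "cx", "cy" (pixels), "R" (3x3) and "t" (3): a world point X has camera coordinates R X + t. Camera axes: x right, y down, z forward; pixel columns grow to the right and rows downward; lengths in m; the calibration is good to about 2 mm. A picture is of the moment at which its call begins. There is no depth.
- bot.job_done(): hands the job in, once; it reports no verdict.
Trained networks look in a picture, given as the dict that the camera call returned (one of the last four; its "shot" number tells which), for a name from the list of things; names that differ only in an ending like _2 or _b are one class to them, and where a whole thing is asked for, a point or a joint stands for the part that bears it (a point fixed in the world has none). Each returns a list of dicts, best first, with "confidence" (0 to 1); they miss things now and then, are a little off and sometimes report something else, mostly with a low value. They report only what shows in the picture. A call takes as long as a camera call.
- bot.look_for(picture, label): "rect" ([left, top, width, height] in pixels, round what is visible of it).
The state is a dict: "time": time; "q": joint angles; "qd": joint speeds; "joint_efforts": joint torques, N m; "ee_pos": TCP position; "tcp_rot": TCP orientation; "wrist_force": force on the tool from outside, world axes, zero at the start; "torque": the same for the moment, N m; "opening": finger opening in m.
Only numpy, scipy, OpenCV 4.12 (cv2) and the standard library are available. Lean on these libraries where they do the work, as an engineer would, in place of code of your own. Each camera call takes 0.05 s, during which the arm holds its last target.

## Working session

There is one attempt and no reset: what is moved stays moved. The work goes in short steps, Python scripts to look and compute and a tool call to move; the robot and the scene stay as the last step left them, time stands still between calls to the robot, and variables do not carry over. Pictures are saved under pics/ and viewed, and the job is handed in when it is done.

Besides the shell and the picture viewer there is one more tool, called after "Call:" as name([rows], argument=value, ...), one row to a line, values as JSON. servo_tool: Moves the arm, as the interface text tells. Its arguments: {"type":"object","properties":{"motion":{"type":"array","items":{"type":"array","items":{"type":"array","items":{"type":"number"}}}},"gripper":{"type":"number"},"newtons":{"type":"number"}},"required":["motion"]}

```bash
mkdir -p pics; python3 - <<'E'
from workcell import bot
import cv2,pickle
print(bot.get_obs())
for n in("top","side"):
    p=bot.camera(n); pickle.dump(p,open(f"{n}0.pkl","wb"))
    cv2.imwrite(f"pics/{n}0.png",p["color"][:,:,::-1])
    print(n,p["fx"],p["cx"],p["cy"],p["R"],p["t"],p["shot"])
    for l in("stand","unit","filter","vial","jar","tab_left"):
        print(l,[(r["rect"],round(r["confidence"],2)) for r in bot.look_for(p,l)][:3])
E
```

```text
{'time': 0.0, 'q': array([ 7.55742774e+01,  5.01145767e+00,  1.00322550e+01,  9.51012474e+01,
       -1.01336808e-03,  8.99999874e+01]), 'qd': array([-0.03118672, -0.02687009,  0.03214702, -0.10427984,  0.02053908,
        0.03565691]), 'joint_efforts': array([-3.62292321e-04, -5.20395362e+01,  4.64799857e+01,  1.66183629e-02,
       -1.65102442e-04, -3.04577782e-06]), 'ee_pos': array([0.13696627, 0.532437  , 0.24955995]), 'tcp_rot': array([-1.79919550e+02,  1.01334934e-03,  1.65574291e+02]), 'wrist_force': array([0.10607511, 0.38228627, 0.20896519]), 'torque': array([-0.02314537,  0.05668482, -0.04268495]), 'opening': 0.08573612732572794}
top 524.8648399335902 321.69624157394367 247.55940995645747 [[ 0.0114629  -0.99990152  0.00809658]
 [-0.98155727 -0.01279709 -0.19073951]
 [ 0.19082434 -0.00576083 -0.9816073 ]] [-0.00225584  0.58924116  1.27308604] 1
stand [([193.7, 234.0, 75.0, 78.2], 0.91)]
unit [([372.1, 204.1, 86.7, 94.0], 0.7)]
filter [([217.9, 254.9, 25.0, 34.6], 0.72), ([193.4, 236.9, 77.1, 73.3], 0.6)]
vial [([370.2, 200.7, 90.0, 97.1], 0.26)]
jar [([370.8, 204.5, 87.7, 92.7], 0.44)]
tab_left [([217.3, 262.8, 4.8, 12.0], 0.6)]
side 502.9241547427745 323.4377922659213 241.75084745753608 [[ 0.84264378 -0.5383945  -0.00910096]
 [-0.3174417  -0.48303542 -0.81603159]
 [ 0.43495083  0.69051296 -0.57793565]] [-0.49191935  0.26546675  0.92211648] 2
stand [([220.1, 193.0, 69.5, 65.9], 0.92), ([250.4, 190.6, 6.0, 10.8], 0.34)]
unit [([316.9, 261.1, 148.0, 130.6], 0.75)]
filter [([237.3, 192.3, 30.9, 23.2], 0.94)]
vial [([311.2, 257.9, 9.3, 25.9], 0.66), ([216.6, 291.9, 64.2, 34.4], 0.44)]
jar [([335.7, 185.5, 24.4, 38.7], 0.7)]
tab_left [([249.6, 189.7, 6.7, 15.6], 0.43)]
```

View pics/top0.png

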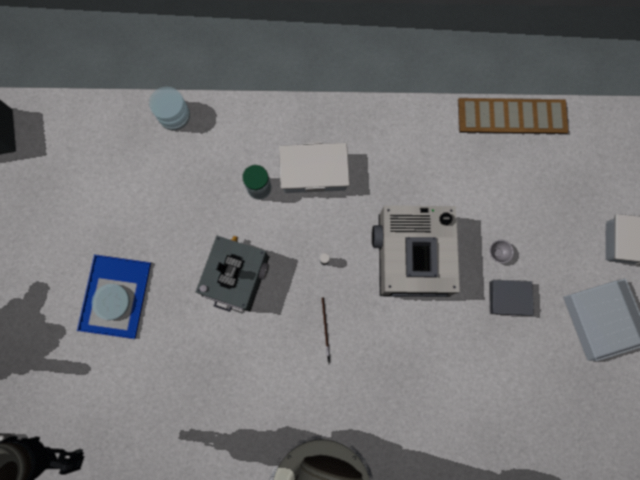

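View pics/side0.png

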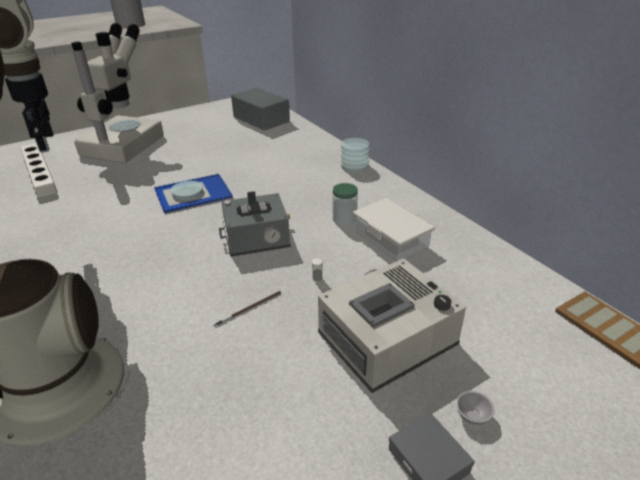

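```bash
python3 - <<'E'
import cv2
a=cv2.imread("pics/top0.png");b=cv2.imread("pics/side0.png")
cv2.imwrite("pics/top0a.png",cv2.resize(a[225:325,180:310],None,fx=6,fy=6,interpolation=cv2.INTER_CUBIC))
cv2.imwrite("pics/top0b.png",cv2.resize(a[190:310,330:480],None,fx=5,fy=5,interpolation=cv2.INTER_CUBIC))
cv2.imwrite("pics/side0a.png",cv2.resize(b[180:270,210:330],None,fx=6,fy=6,interpolation=cv2.INTER_CUBIC))
cv2.imwrite("pics/side0b.png",cv2.resize(b[245:405,300:480],None,fx=3.7,fy=3.7,interpolation=cv2.INTER_CUBIC))
E
```

```text
(no output)
```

View crops.

View pics/top0a.png

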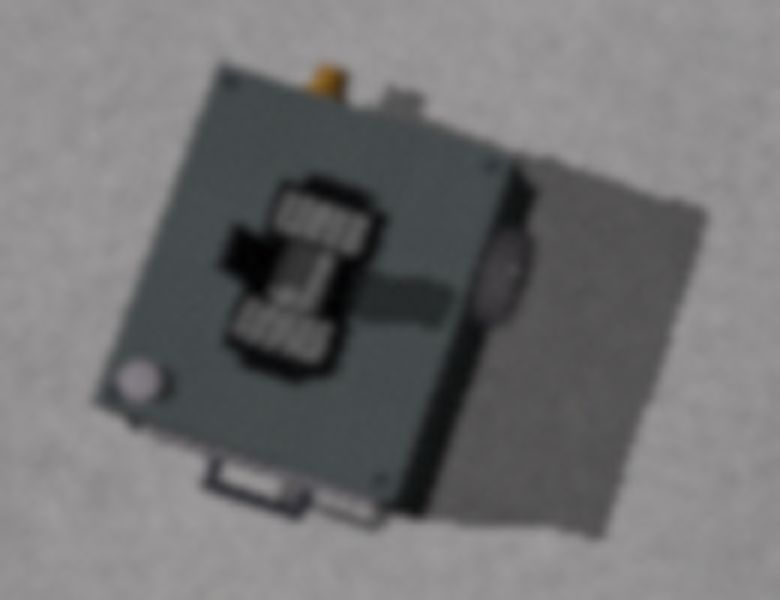

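View pics/top0b.png

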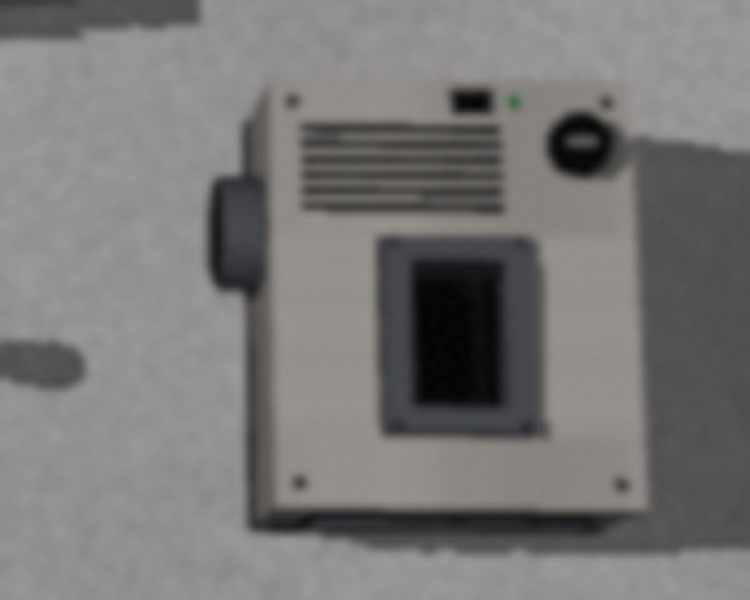

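View pics/side0a.png

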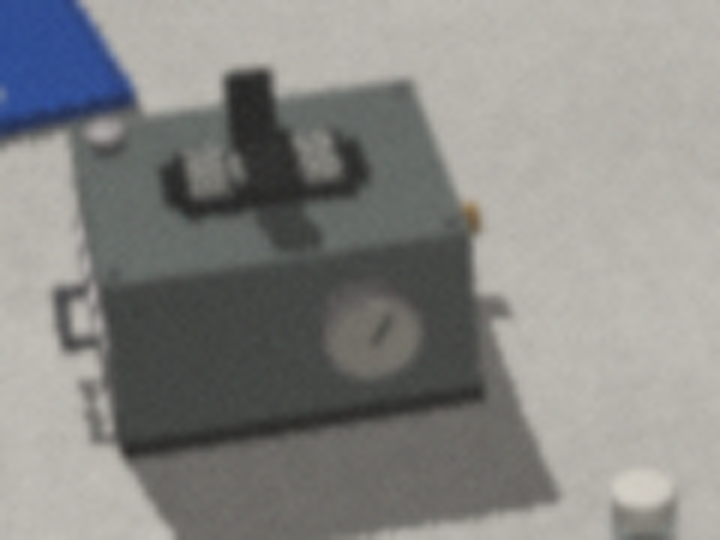

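View pics/side0b.png

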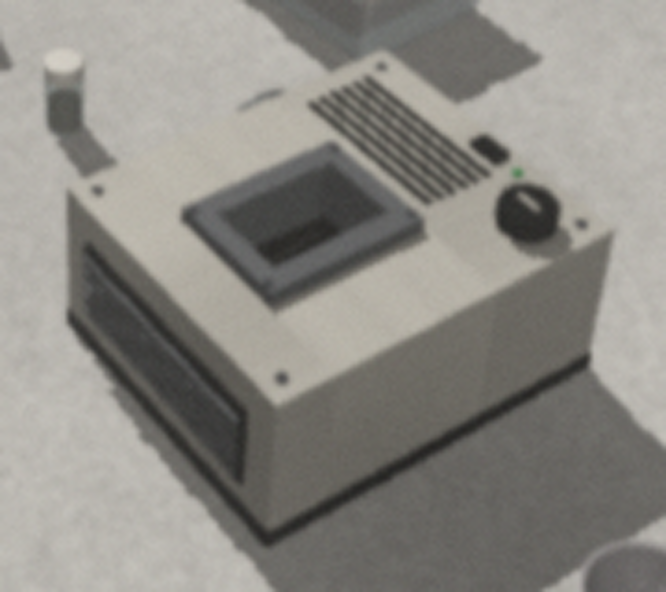

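The top view shows the stand at about (236,274) with the filter in it, turned roughly 15-20°. The extractor's bay mouth is at about (422,257), and the vial is between them at (324,259). Next I'll fit models to the edges in both views.

```bash
cat > h.py <<'E'
import numpy as np,cv2,pickle
from scipy.optimize import minimize
def proj(p,X):
    X=np.atleast_2d(X); c=X@np.array(p["R"]).T+np.array(p["t"])
    return np.c_[p["fx"]*c[:,0]/c[:,2]+p["cx"],p["fy"]*c[:,1]/c[:,2]+p["cy"]]
def rect(x0,x1,y0,y1,z):
    c=[(x0,y0,z),(x1,y0,z),(x1,y1,z),(x0,y1,z)]
    return [(np.array(c[i]),np.array(c[(i+1)%4])) for i in range(4)]
def grads(p,s=1.0):
    g=cv2.GaussianBlur(cv2.cvtColor(p["color"],cv2.COLOR_RGB2GRAY).astype(np.float32),(0,0),s)
    return cv2.Sobel(g,cv2.CV_32F,1,0)/8,cv2.Sobel(g,cv2.CV_32F,0,1)/8
def W(pose,X):
    x,y,a=pose[:3];c,s=np.cos(a),np.sin(a)
    return np.c_[x+c*X[:,0]-s*X[:,1],y+s*X[:,0]+c*X[:,1],X[:,2]]
def score(p,G,pose,segs,sh=(0,0)):
    t=np.linspace(.06,.94,40)[:,None];tot=0
    for a,b in segs:
        q=proj(p,W(pose,a*(1-t)+b*t)).astype(np.float32)+np.float32(sh)
        d=q[-1]-q[0];L=np.hypot(*d);n=np.array([-d[1],d[0]])/L
        gx=cv2.remap(G[0],q[:,:1],q[:,1:],cv2.INTER_LINEAR);gy=cv2.remap(G[1],q[:,:1],q[:,1:],cv2.INTER_LINEAR)
        v=(gx*n[0]+gy*n[1]).ravel()
        tot+=min(abs(v.mean()),12)*L**.5
    return tot
def ray(p,u,v,z):
    R=np.array(p["R"]);d=R.T@np.array([(u-p["cx"])/p["fx"],(v-p["cy"])/p["fy"],1]);o=-R.T@np.array(p["t"])
    return o+d*(z-o[2])/d[2]
E
cat > fit.py <<'E'
from h import *
T=pickle.load(open("top0.pkl","rb"));S=pickle.load(open("side0.pkl","rb"))
def opt(f,x0,st):
    best=None
    rng=np.random.default_rng(0)
    for k in range(15):
        x=np.array(x0)+(rng.uniform(-1,1,len(x0))*st if k else 0)
        r=minimize(lambda z:-f(z),x,method="Nelder-Mead",options=dict(initial_simplex=np.vstack([x]+[x+np.eye(len(x0))[i]*st[i]*.7 for i in range(len(x0))]),xatol=1e-5,fatol=1e-4,maxiter=600))
        if best is None or r.fun<best.fun: best=r
    return best.x,-best.fun
def unit(h): return rect(-.085,.13,-.09,.09,.1)+rect(-.0485,.0485,-.037,.037,.1+h)+rect(-.0365,.0365,-.023,.023,.1+h)
b=ray(T,422,257,.107);s=ray(T,231,271,.09);print(b,s)
GT,GS=grads(T),grads(S)
L=[("T",[(T,GT)]),("S",[(S,GS)]),("TS",[(T,GT),(S,GS)])]
for n,v in L:
    f=lambda z:sum(score(p,g,z,unit(z[3])) for p,g in v)-1e4*max(0,z[3]-.0125)-1e4*max(0,.0015-z[3])
    print("unit",n,opt(f,[b[0],b[1],0,.007],np.array([.006,.006,.04,.004])))
def st(z): 
    ox,oy=z[3],z[4]; return rect(-.075+ox,.075+ox,-.065+oy,.065+oy,.085)
for n,v in L:
    f=lambda z:sum(score(p,g,[z[0],z[1],z[2]],rect(-.075,.075,-.065,.065,.085)) for p,g in v)
    m=ray(T,236,271,.085)
    for a in (-.3,1.27): print("stand",n,opt(f,[m[0],m[1],a],np.array([.01,.01,.08])))
E
python3 fit.py
```

```text
[ 0.55924937 -0.23887948  0.107     ] [0.52150122 0.22616644 0.09      ]
unit T (array([ 0.55908237, -0.23686072, -0.01561472,  0.01134048]), np.float64(832.6613159179688))
unit S (array([ 0.55933919, -0.23649728,  0.00205168,  0.00862327]), np.float64(734.155517578125))
unit TS (array([ 0.55932204, -0.23727366,  0.00361483,  0.00867861]), np.float64(1558.51171875))
stand T (array([ 0.5207361 ,  0.22901326, -0.29097621]), np.float64(330.0892028808594))
stand T (array([0.50748898, 0.2262431 , 1.21775977]), np.float64(249.51934814453125))
stand S (array([ 0.52504855,  0.22948814, -0.31154941]), np.float64(255.89382934570312))
stand S (array([0.53254817, 0.21424554, 1.40192165]), np.float64(156.7009735107422))
stand TS (array([ 0.52114788,  0.22932991, -0.29168095]), np.float64(578.0089111328125))
stand TS (array([0.52906185, 0.21952691, 1.23297155]), np.float64(391.2864074707031))
```

```bash
cat > ov.py <<'E'
from h import *
def draw(p,items,box,sc,name):
    x0,y0,x1,y1=box
    im=cv2.resize(p["color"][y0:y1,x0:x1,::-1],None,fx=sc,fy=sc,interpolation=cv2.INTER_CUBIC)
    im=cv2.convertScaleAbs(im,alpha=1.4)
    for pose,segs,col in items:
        for a,b in segs:
            q=(proj(p,W(pose,np.array([a,b])))-[x0,y0]+.5)*sc-.5
            cv2.line(im,tuple(int(v) for v in np.round(q[0]*16)),tuple(int(v) for v in np.round(q[1]*16)),col,1,cv2.LINE_AA,4)
    return im
if __name__=="__main__":
    T=pickle.load(open("top0.pkl","rb"));S=pickle.load(open("side0.pkl","rb"))
    U=[.5593,-.2373,.0036];h=.0087
    us=rect(-.085,.13,-.09,.09,.1)+rect(-.0485,.0485,-.037,.037,.1+h)+rect(-.0365,.0365,-.023,.023,.1+h)
    F=[.5211,.2293,-.2917]
    ss=rect(-.075,.075,-.065,.065,.085); fs=rect(-.035,.035,-.0215,.0215,.089)+rect(-.042,.042,-.01,.01,.089)+rect(-.01,.01,-.0275,-.0245,.121)+rect(-.01,.01,.0245,.0275,.121)
    it=[(U,us,(0,255,0)),(F,ss,(0,255,255)),(F,fs,(0,0,255))]
    a=draw(T,it,(370,195,470,305),5,"");b=draw(S,it,(310,250,470,395),3.4,"")
    c=draw(T,it,(190,230,275,320),6,"");d=draw(S,it,(215,180,300,260),6,"")
    for n,i in zip("abcd",(a,b,c,d)): cv2.imwrite(f"pics/ov1{n}.png",i)
E
python3 ov.py
```

```text
(no output)
```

View pics/ov1a.png

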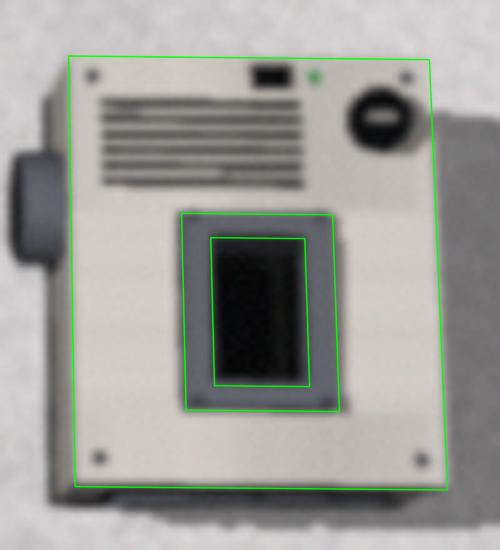

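View pics/ov1b.png

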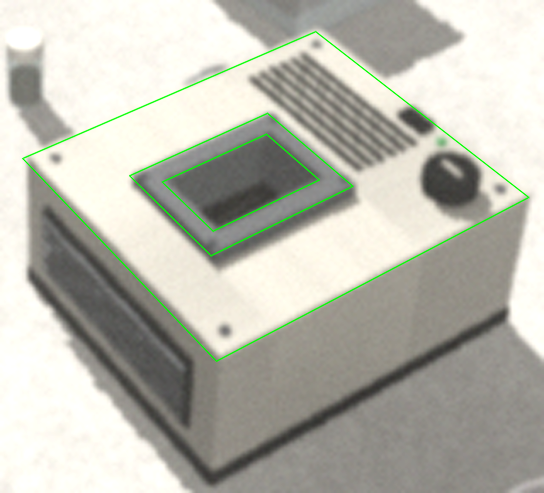

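View pics/ov1c.png

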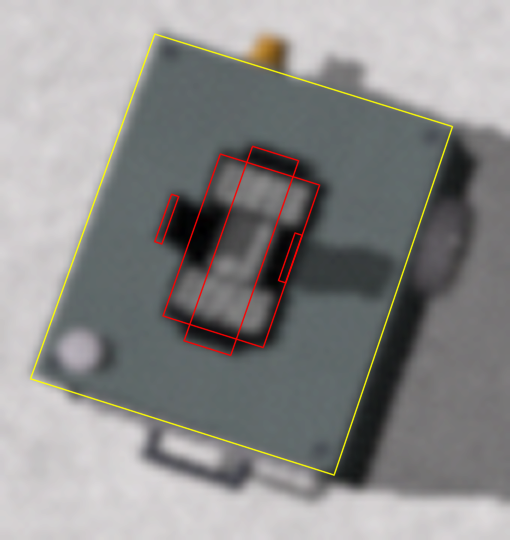

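View pics/ov1d.png

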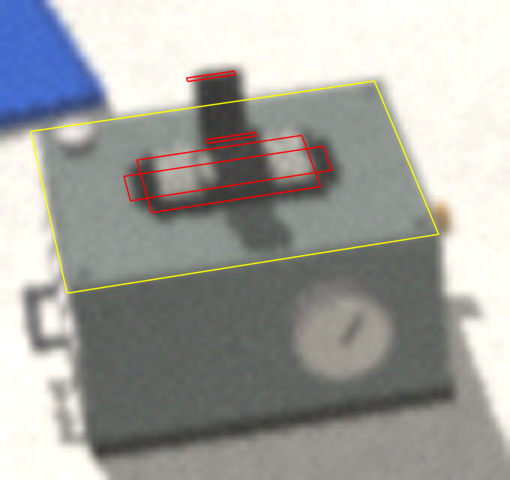

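```bash
cat > fit2.py <<'E'
from h import *; from ov import draw
T=pickle.load(open("top0.pkl","rb"));S=pickle.load(open("side0.pkl","rb"))
A=np.array
def tabs(z1=.121):
    o=[]
    for s in (1,-1):
        for x in (-.01,.01): o.append((A([x,s*.0265,.1]),A([x,s*.0272,z1])))
        o.append((A([-.01,s*.0275,z1]),A([.01,s*.0275,z1])));
    return o
def lug(z=.089):
    return [(A([s*.042,-.008,z]),A([s*.042,.008,z])) for s in (1,-1)]
def segs(zb): return rect(-.035,.035,-.0215,.0215,zb)+lug(zb)
GT,GS=grads(T,.8),grads(S,.8)
for nm,sg in (("body+tabs",segs(.089)+tabs()),("body",segs(.089)),("tabs",tabs())):
  for n,v in (("T",[(T,GT)]),("S",[(S,GS)]),("TS",[(T,GT),(S,GS)])):
    best=(0,)
    for a in (-.31,-.29,-.27):
      for x in np.arange(.513,.53,.0007):
        for y in np.arange(.219,.236,.0007):
            s=sum(score(p,g,[x,y,a],sg) for p,g in v)
            if s>best[0]: best=(s,x,y,a)
    print(nm,n,np.round(best,4),flush=True)
E
python3 fit2.py
```

```text
body+tabs T [ 3.007671e+02  5.186000e-01  2.260000e-01 -3.100000e-01]
body+tabs S [ 3.166678e+02  5.193000e-01  2.246000e-01 -2.700000e-01]
body+tabs TS [ 6.039187e+02  5.186000e-01  2.253000e-01 -2.700000e-01]
body T [205.9583   0.5179   0.2246  -0.29  ]
body S [158.1418   0.5186   0.2239  -0.27  ]
body TS [ 3.587161e+02  5.179000e-01  2.246000e-01 -2.700000e-01]
tabs T [105.6686   0.5207   0.2281  -0.31  ]
tabs S [160.8283   0.5263   0.2344  -0.31  ]
tabs TS [ 2.625201e+02  5.214000e-01  2.274000e-01 -3.100000e-01]
```

```bash
python3 - <<'E'
from h import *; from ov import draw
T=pickle.load(open("top0.pkl","rb"));S=pickle.load(open("side0.pkl","rb"))
fs=rect(-.035,.035,-.0215,.0215,.089)+rect(-.042,.042,-.01,.01,.089)+rect(-.01,.01,-.0275,-.0245,.121)+rect(-.01,.01,.0245,.0275,.121)
for i,F in enumerate(([.5186,.225,-.29],)):
    it=[(F,fs,(0,0,255))]
    a=draw(T,it,(205,245,255,300),8,"");b=draw(S,it,(225,185,275,230),8,"")
    H=max(a.shape[0],b.shape[0]);o=np.zeros((H,a.shape[1]+b.shape[1],3),np.uint8);o[:a.shape[0],:a.shape[1]]=a;o[:b.shape[0],a.shape[1]:]=b
    cv2.imwrite("pics/ov2.png",o)
E
```

```text
(no output)
```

View pics/ov2.png

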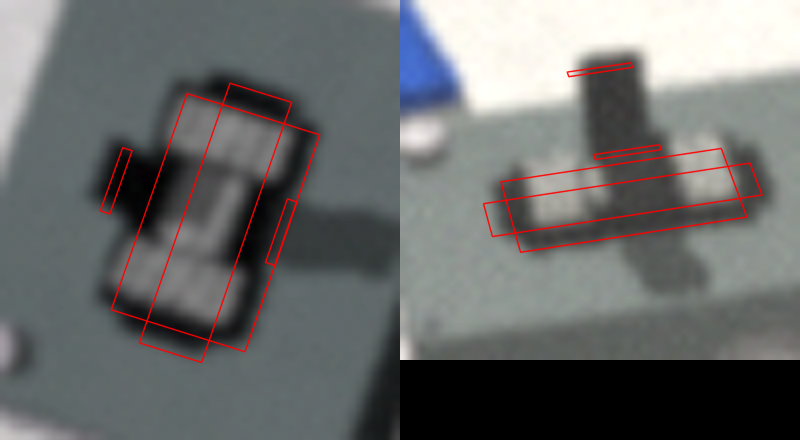

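Call:
servo_tool([
  [[0,0,0,0,0,0.04],[-38,-15,0,0,0,0],[-38,-15,0,0,0,0],[-38,-15,0,0,0,0],[-38,-15,0,0,0,0]],
], gripper=85, newtons=20)

```text
time: 1.2
ee_pos: [0.2663, 0.4304, 0.2504]
tcp_rot: [180.0, 0.0, 163.3]
wrist_force: [0.9, 0.1, -0.5]
opening: 0.0849
```

Call:
servo_tool([
  [[-38,-15,0,0,0,0],[-38,-15,0,0,0,0],[-38,-15,0,0,0,0],[-38,-15,0,0,0,0],[-38,-15,0,0,0,0]],
])

```text
time: 1.7
ee_pos: [0.4269, 0.3037, 0.2505]
tcp_rot: [180.0, 0.0, 163.3]
wrist_force: [1.3, 0.9, -0.2]
opening: 0.0848
```

Call:
servo_tool([
  [[-38,-15,0,0,0,0],[-38,-15,0,0,0,0],[-38,-15,0,0,0,0],[0,0,0,0,0,0]],
])

```text
time: 2.1
ee_pos: [0.5247, 0.2262, 0.2493]
tcp_rot: [-179.9, 0.0, 163.1]
wrist_force: [-0.7, 0.6, 1.0]
opening: 0.0849
```

Call:
servo_tool([
  [[3,1,20,0,0,0],[0,0,40,0,0,0],[0,0,40,0,0,0],[0,0,20,0,0,0],[0,0,0,0,0,0]],
])

```text
time: 2.6
ee_pos: [0.5175, 0.2305, 0.1271]
tcp_rot: [-179.8, -0.2, 163.3]
wrist_force: [-0.2, -0.3, 0.4]
opening: 0.085
```

```bash
cat > shot.py <<'E'
import sys
from workcell import bot
from h import *
k=sys.argv[1]
bt=list(map(int,sys.argv[2].split(",")));bs=list(map(int,sys.argv[3].split(",")))
o=bot.get_obs();print(o["time"],o["ee_pos"],o["tcp_rot"],o["wrist_force"],o["opening"])
ims=[]
for n,b in (("top",bt),("side",bs)):
    p=bot.camera(n);pickle.dump(p,open(f"{n}{k}.pkl","wb"))
    c=p["color"][b[1]:b[3],b[0]:b[2],::-1];s=min(400/c.shape[1],600/c.shape[0])
    c=cv2.convertScaleAbs(cv2.resize(c,None,fx=s,fy=s,interpolation=cv2.INTER_CUBIC),alpha=1.4);ims.append(c);print(n,"scale",s)
H=max(c.shape[0] for c in ims)
cv2.imwrite(f"pics/shot{k}.png",np.hstack([cv2.copyMakeBorder(c,0,H-c.shape[0],0,0,cv2.BORDER_CONSTANT) for c in ims]))
E
python3 shot.py 1 190,225,270,325 205,160,295,260
```

```text
2.6 [0.51752563 0.23052841 0.12706789] [-179.80286275   -0.23701514  163.30088568] [-0.18364398 -0.30658994  0.44318789] 0.08495658382925209
top scale 5.0
side scale 4.444444444444445
```

View pics/shot1.png

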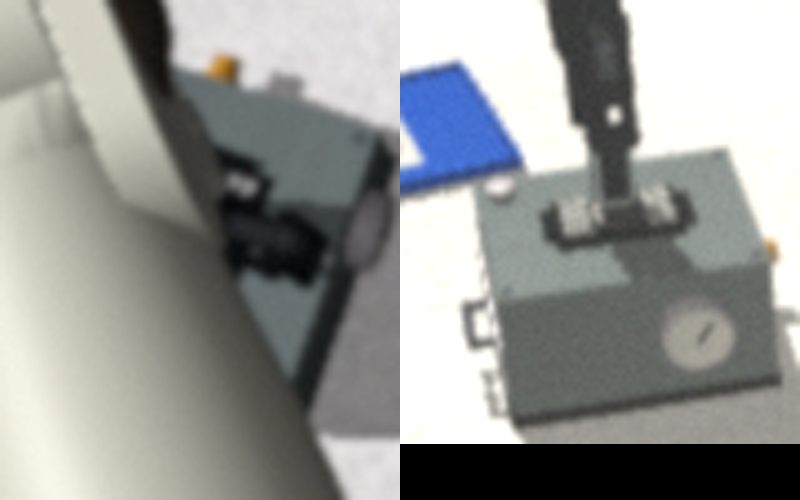

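The arm hides most of the stand in the top view. In the side view the fingers sit centred over the filter, at about (610,190).

Call:
servo_tool([
  [[0,0,8,0,0,0],[0,0,6,0,0,0],[0,0,0,0,0,0],[0,0,0,0,0,0]],
])

```text
time: 3.1
ee_pos: [0.5194, 0.2309, 0.1165]
tcp_rot: [180.0, 0.0, 163.3]
wrist_force: [-0.2, -0.1, 0.8]
opening: 0.0851
```

Call:
servo_tool([
  [[0,0,0,0,0,0]],
])

```text
time: 3.2
ee_pos: [0.5195, 0.231, 0.1166]
tcp_rot: [180.0, 0.0, 163.3]
wrist_force: [0.4, -0.4, -0.9]
opening: 0.0851
```

```bash
python3 - <<'E'
from workcell import bot
for i in range(4):
    o=bot.get_obs();print(o["time"],o["ee_pos"],o["q"]);bot.camera("side")
E
```

```text
3.2 [0.5195499  0.23095685 0.11663836] [ 2.39670088e+01  6.93663429e+00 -2.57054990e+00  8.04651514e+01
 -6.50172930e-04  4.06867079e+01]
3.25 [0.51954818 0.23093376 0.11663145] [ 2.39639688e+01  6.93650354e+00 -2.57145764e+00  8.04656756e+01
  1.45364984e-03  4.06870761e+01]
3.3 [0.51953686 0.23093413 0.11661445] [ 2.39650665e+01  6.93479018e+00 -2.57522038e+00  8.04630574e+01
  1.70187642e-04  4.06883230e+01]
3.35 [0.51950037 0.23093894 0.11654169] [ 2.39669104e+01  6.93770070e+00 -2.58007642e+00  8.04616838e+01
  3.70265498e-04  4.06871906e+01]
```

Call:
servo_tool([
  [[-2,-1.3,4,0,0,0],[0,0,0,0,0,0],[0,0,0,0,0,0]],
], gripper=58)

```text
time: 3.7
ee_pos: [0.5209, 0.229, 0.112]
tcp_rot: [-180.0, -0.0, 163.3]
wrist_force: [-0.3, -0.5, -0.6]
opening: 0.0581
```

Call:
servo_tool([
  [[0,0,0,0,0,0],[0,0,0,0,0,0]],
], gripper=48)

```text
time: 3.9
ee_pos: [0.521, 0.2292, 0.1126]
tcp_rot: [180.0, 0.0, 163.3]
wrist_force: [0.2, 0.4, 1.3]
opening: 0.0479
```

Call:
servo_tool([
  [[0,0,0,0,0,0],[0,0,0,0,0,0],[0,0,0,0,0,0]],
], gripper=36)

```text
time: 4.2
ee_pos: [0.5211, 0.2292, 0.1127]
tcp_rot: [180.0, 0.0, 163.3]
wrist_force: [0.5, 0.6, 5.6]
opening: 0.0362
```

```bash
python3 shot.py 2 190,225,270,325 205,160,295,260
```

```text
4.2 [0.52109153 0.22915327 0.11268024] [1.79976249e+02 3.14239971e-02 1.63280361e+02] [0.51408674 0.58670512 5.61432385] 0.036194588153362295
top scale 5.0
side scale 4.444444444444445
```

View pics/shot2.png

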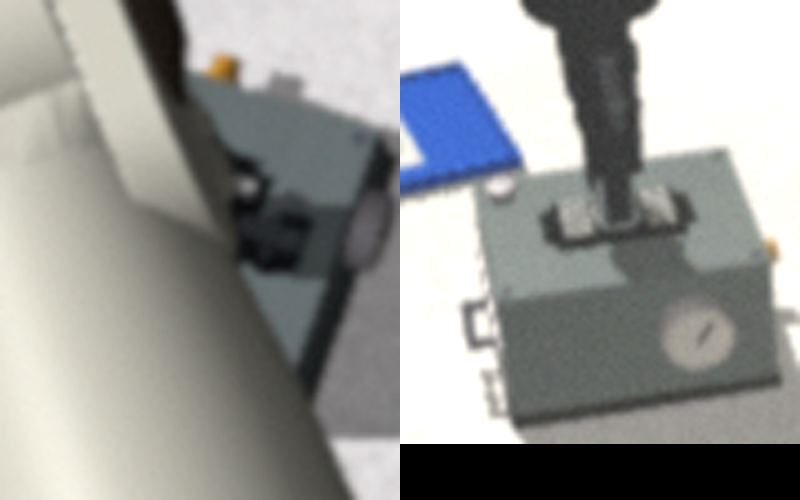

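The pinch is going evenly: lateral force is about 0.6 N, so the grip is centred. I'll close to the full pinch at the lowest grip force.

Call:
servo_tool([
  [[0,0,-0.5,0,0,0],[0,0,0,0,0,0],[0,0,0,0,0,0]],
], gripper=29, newtons=20)

```text
time: 4.6
ee_pos: [0.5211, 0.2293, 0.1129]
tcp_rot: [180.0, 0.0, 163.3]
wrist_force: [1.5, 1.9, 4.0]
opening: 0.0295
```

Call:
servo_tool([
  [[0,0,0,0,0,0],[0,0,0,0,0,0],[0,0,0,0,0,0]],
], gripper=24)

```text
time: 4.9
ee_pos: [0.521, 0.2292, 0.1129]
tcp_rot: [180.0, 0.0, 163.3]
wrist_force: [0.8, 2.6, 4.6]
opening: 0.0294
```

Call:
servo_tool([
  [[0,0,-2,0,0,0],[0,0,-2,0,0,0],[0,0,0,0,0,0]],
])

```text
time: 5.2
ee_pos: [0.5208, 0.229, 0.1169]
tcp_rot: [-180.0, -0.0, 163.3]
wrist_force: [1.9, 2.6, 2.3]
opening: 0.0295
```

Call:
servo_tool([
  [[0,0,-3,0,0,0],[0,0,-4,0,0,0],[0,0,-4,0,0,0],[0,0,0,0,0,0]],
])

```text
time: 5.6
ee_pos: [0.5209, 0.2289, 0.1282]
tcp_rot: [-180.0, 0.0, 163.3]
wrist_force: [0.2, -0.9, -0.9]
opening: 0.0294
```

Call:
servo_tool([
  [[0,0,-15,0,0,0],[0,0,-30,0,0,0],[0,0,-35,0,0,0],[0,0,-20,0,0,0],[0,0,0,0,0,0]],
])

```text
time: 6.1
ee_pos: [0.5218, 0.2294, 0.232]
tcp_rot: [179.8, 0.2, 163.3]
wrist_force: [-0.4, 1.0, -1.2]
opening: 0.0297
```

```bash
python3 shot.py 3 190,205,270,325 205,120,295,240
```

```text
6.1 [0.52184469 0.22939735 0.23204052] [179.80010472   0.2489017  163.2787406 ] [-0.36367208  0.9761083  -1.20625231] 0.029668362841954246
top scale 5.0
side scale 4.444444444444445
```

View pics/shot3.png

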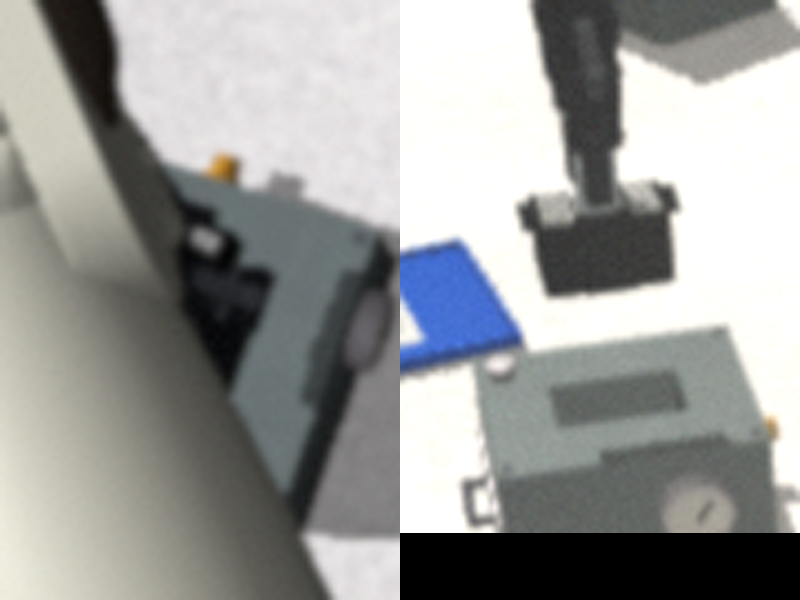

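The filter came out cleanly. The side view shows it hanging level in the jaws with the stand's port empty. I'll turn it to the bay's yaw and carry it over.

Call:
servo_tool([
  [[0,0,0,0,0,-0.1],[0,0,0,0,0,-0.1],[0,0,0,0,0,-0.095],[-1,-20,0,0,0,0],[-4,-45,0,0,0,0]],
])

```text
time: 6.7
ee_pos: [0.5254, 0.1652, 0.2257]
tcp_rot: [-180.0, -0.2, -179.6]
wrist_force: [1.0, -1.6, -1.2]
opening: 0.0296
```

Call:
servo_tool([
  [[-4,-47,0,0,0,0],[-4,-47,0,0,0,0],[-4,-47,0,0,0,0],[-4,-47,0,0,0,0],[-4,-47,0,0,0,0]],
])

```text
time: 7.2
ee_pos: [0.5461, -0.0727, 0.2263]
tcp_rot: [180.0, -0.1, -179.8]
wrist_force: [0.8, -0.2, -0.8]
opening: 0.0298
```

Call:
servo_tool([
  [[-4,-47,0,0,0,0],[-4,-47,0,0,0,0],[-4,-40,0,0,0,0],[0,-20,0,0,0,0],[0,0,0,0,0,0]],
])

```text
time: 7.7
ee_pos: [0.5585, -0.2273, 0.2255]
tcp_rot: [180.0, -0.2, 180.0]
wrist_force: [-0.1, 0.2, -2.0]
opening: 0.0294
```

Call:
servo_tool([
  [[0,0,0,0,0,0],[0,0,0,0,0,0]],
])

```text
time: 7.9
ee_pos: [0.5592, -0.2238, 0.2272]
tcp_rot: [180.0, -0.1, -179.8]
wrist_force: [-0.1, -0.4, -1.1]
opening: 0.0293
```

Call:
servo_tool([
  [[0,-13.5,10,0,0,0],[0,0,17,0,0,0],[0,0,8,0,0,0],[0,0,0,0,0,0],[0,0,0,0,0,0]],
])

```text
time: 8.4
ee_pos: [0.5594, -0.238, 0.193]
tcp_rot: [180.0, -0.0, -179.8]
wrist_force: [0.3, 0.2, -1.2]
opening: 0.0295
```

```bash
python3 shot.py 4 370,180,470,310 330,190,450,350
```

```text
8.4 [ 0.55942274 -0.23802956  0.19301877] [ 1.79998765e+02 -8.62304927e-04 -1.79787113e+02] [ 0.31300464  0.20856305 -1.17549702] 0.029529511076071956
top scale 4.0
side scale 3.3333333333333335
```

View pics/shot4.png

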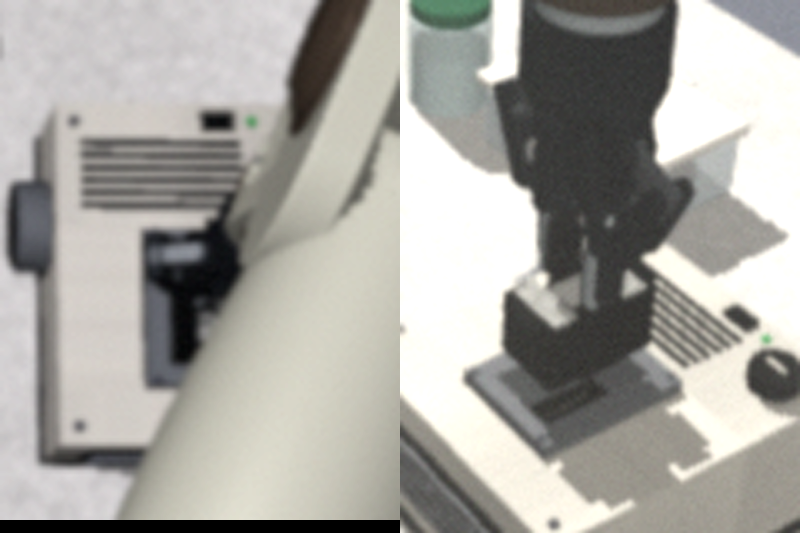

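```bash
cat > fit4.py <<'E'
from h import *; from ov import draw
T=pickle.load(open("top4.pkl","rb"));S=pickle.load(open("side4.pkl","rb"))
A=np.array;G=grads(S,.8)
zt=.193; zu=zt-.0655; z1=zu+.042; X0=.5594;Y0=-.2380;a=.2/57.3
def body(): # visible: front faces -x and -y
    hx,hy=.035,.0215
    return [(A([-hx,-hy,zu+.003]),A([-hx,-hy,z1])),(A([-hx,hy,zu+.003]),A([-hx,hy,z1])),(A([hx,-hy,zu+.003]),A([hx,-hy,z1])),
      (A([-hx,-hy,zu+.0005]),A([hx,-hy,zu+.0005])),(A([-hx,-hy,zu+.0005]),A([-hx,hy,zu+.0005])),
      (A([-hx,-hy,z1]),A([-.012,-hy,z1])),(A([.012,-hy,z1]),A([hx,-hy,z1]))]
best=[]
for dx in np.arange(-.006,.0061,.0005):
  for dy in np.arange(-.006,.0061,.0005):
    best.append((score(S,G,[X0+dx,Y0+dy,a],body()),dx,dy))
best.sort(reverse=True)
for b in best[:8]: print(np.round(b,4))
d=best[0]
U=[.5593,-.2373,.0036];h=.0087
us=rect(-.085,.13,-.09,.09,.1)+rect(-.0485,.0485,-.037,.037,.1+h)+rect(-.0365,.0365,-.023,.023,.1+h)
i1=draw(S,[(U,us,(0,255,0)),([X0,Y0,a],body(),(0,0,255))],(340,255,420,340),5,"")
i2=draw(S,[(U,us,(0,255,0)),([X0+d[1],Y0+d[2],a],body(),(0,0,255))],(340,255,420,340),5,"")
cv2.imwrite("pics/ov4.png",np.hstack([i1,i2]))
# unit in this shot per-camera
for n,p in (("side",S),):
    for f in ("side0.pkl",):
        q=pickle.load(open(f,"rb"));g=grads(q,.8)
        r=[]
        for h in np.arange(.0015,.0126,.001):
          for x in np.arange(.556,.563,.0005):
            for y in np.arange(-.241,-.233,.0005):
              r.append((score(q,g,[x,y,.003],rect(-.0485,.0485,-.037,.037,.1+h)+rect(-.0365,.0365,-.023,.023,.1+h)[:]),x,y,h))
        r.sort(reverse=True)
        for k in r[:6]: print("collar",np.round(k,4))
E
python3 fit4.py
```

```text
[2.561064e+02 5.500000e-03 3.000000e-03]
[2.56037e+02 5.00000e-03 2.50000e-03]
[2.553736e+02 5.500000e-03 2.500000e-03]
[2.551594e+02 5.000000e-03 3.000000e-03]
[2.549121e+02 5.000000e-03 2.000000e-03]
[2.548359e+02 5.500000e-03 3.500000e-03]
[2.547346e+02 4.500000e-03 2.500000e-03]
[2.545273e+02 4.500000e-03 3.000000e-03]
collar [ 4.569531e+02  5.625000e-01 -2.370000e-01  9.500000e-03]
collar [ 4.568151e+02  5.625000e-01 -2.375000e-01  9.500000e-03]
collar [ 4.562766e+02  5.615000e-01 -2.380000e-01  1.050000e-02]
collar [ 4.560923e+02  5.610000e-01 -2.390000e-01  1.150000e-02]
collar [ 4.554968e+02  5.610000e-01 -2.385000e-01  1.150000e-02]
collar [ 4.554621e+02  5.620000e-01 -2.370000e-01  9.500000e-03]
```

View pics/ov4.png

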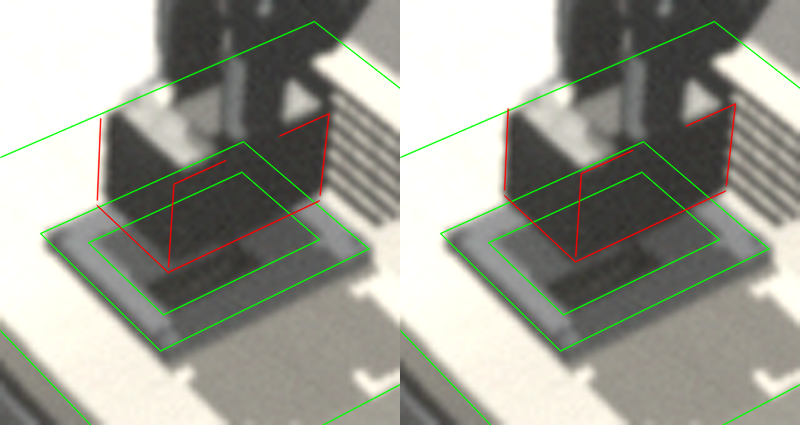

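```bash
sed -i 's/min(abs(v.mean()),12)/min(abs(v.mean()),1e9)/' h.py; cat > fit5.py <<'E'
from h import *
import fit
E
sed -i 's/for a in (-.3,1.27)/for a in (-.3,)/' fit.py; python3 fit.py
cat > fit6.py <<'E'
from h import *
T=pickle.load(open("top0.pkl","rb"));S=pickle.load(open("side0.pkl","rb"))
S3=pickle.load(open("side3.pkl","rb"));
def best(f,cs,n=3):
    import itertools
    r=sorted(((f(c),)+c for c in itertools.product(*cs)),reverse=True)[:n]
    for k in r: print("   ",np.round(k,4))
ar=np.arange
for nm,p in (("T",T),("S",S)):
    g=grads(p,.8)
    print(nm,"deck unit");best(lambda c:score(p,g,c,rect(-.085,.13,-.09,.09,.1)),[ar(.553,.567,.0007),ar(-.243,-.231,.0007),ar(-.012,.013,.004)],2)
    for h in (.004,.008,.012):
        print(nm,"collar outer",h);best(lambda c:score(p,g,c,rect(-.0485,.0485,-.037,.037,.1+h)),[ar(.553,.567,.0007),ar(-.243,-.231,.0007),ar(-.012,.013,.006)],1)
    print(nm,"deck stand");best(lambda c:score(p,g,c,rect(-.075,.075,-.065,.065,.085)),[ar(.513,.529,.0007),ar(.222,.236,.0007),ar(-.31,-.27,.006)],2)
g=grads(S3,.8)
print("S3 port");best(lambda c:score(S3,g,c,rect(-.0365,.0365,-.023,.023,.085)),[ar(.513,.529,.0007),ar(.222,.236,.0007),ar(-.31,-.27,.006)],3)
print("S3 deck");best(lambda c:score(S3,g,c,rect(-.075,.075,-.065,.065,.085)[0:]),[ar(.513,.529,.0007),ar(.222,.236,.0007),ar(-.31,-.27,.006)],2)
E
python3 fit6.py
```

```text
[ 0.55924937 -0.23887948  0.107     ] [0.52150122 0.22616644 0.09      ]
unit T (array([ 0.56043941, -0.23701442, -0.00191368,  0.0074534 ]), np.float64(1074.673095703125))
unit S (array([ 0.56310709, -0.23609202,  0.0046891 ,  0.00754816]), np.float64(885.343017578125))
unit TS (array([ 5.60370731e-01, -2.36481915e-01, -3.03202098e-04,  7.92760180e-03]), np.float64(1926.629638671875))
stand T (array([ 0.5210954 ,  0.22882377, -0.295672  ]), np.float64(382.73577880859375))
stand S (array([ 0.52286634,  0.23012574, -0.30737096]), np.float64(311.8782043457031))
stand TS (array([ 0.52188173,  0.22882278, -0.29626721]), np.float64(686.2083129882812))
T deck unit
    [ 5.351838e+02  5.607000e-01 -2.374000e-01 -4.000000e-03]
    [ 5.350128e+02  5.607000e-01 -2.374000e-01 -8.000000e-03]
T collar outer 0.004
    [ 3.609086e+02  5.600000e-01 -2.353000e-01 -1.200000e-02]
T collar outer 0.008
    [ 3.69448e+02  5.59300e-01 -2.34600e-01 -1.20000e-02]
T collar outer 0.012
    [ 3.775131e+02  5.586000e-01 -2.339000e-01 -1.200000e-02]
T deck stand
    [ 4.109495e+02  5.207000e-01  2.290000e-01 -2.9
[... 152 characters left out ...]
18749e+02  5.628000e-01 -2.360000e-01  0.000000e+00]
S collar outer 0.004
    [ 3.896948e+02  5.593000e-01 -2.430000e-01 -6.000000e-03]
S collar outer 0.008
    [ 3.899028e+02  5.572000e-01 -2.367000e-01  6.000000e-03]
S collar outer 0.012
    [ 3.974993e+02  5.544000e-01 -2.395000e-01  6.000000e-03]
S deck stand
    [ 3.390327e+02  5.228000e-01  2.304000e-01 -3.100000e-01]
    [ 3.38782e+02  5.22800e-01  2.30400e-01 -3.04000e-01]
S3 port
    [167.1838   0.5242   0.2304  -0.298 ]
    [167.1828   0.5242   0.2311  -0.298 ]
    [167.1585   0.5242   0.2304  -0.304 ]
S3 deck
    [ 3.426039e+02  5.235000e-01  2.318000e-01 -3.100000e-01]
    [ 3.425768e+02  5.235000e-01  2.311000e-01 -3.100000e-01]
```

Call:
servo_tool([
  [[0,0.8,3,0,0,0],[0,0,5,0,0,0],[0,0,3,0,0,0],[0,0,0,0,0,0]],
])

```text
time: 8.9
ee_pos: [0.5592, -0.2374, 0.181]
tcp_rot: [180.0, -0.1, -179.8]
wrist_force: [0.3, -0.7, -1.0]
opening: 0.0293
```

```bash
python3 shot.py 5 370,180,470,310 335,245,425,345
```

```text
8.9 [ 0.55916058 -0.23739178  0.181036  ] [ 1.79976008e+02 -5.50355844e-02 -1.79817772e+02] [ 0.30851644 -0.67880827 -1.01289693] 0.02934565062444929
top scale 4.0
side scale 4.444444444444445
```

View pics/shot5.png

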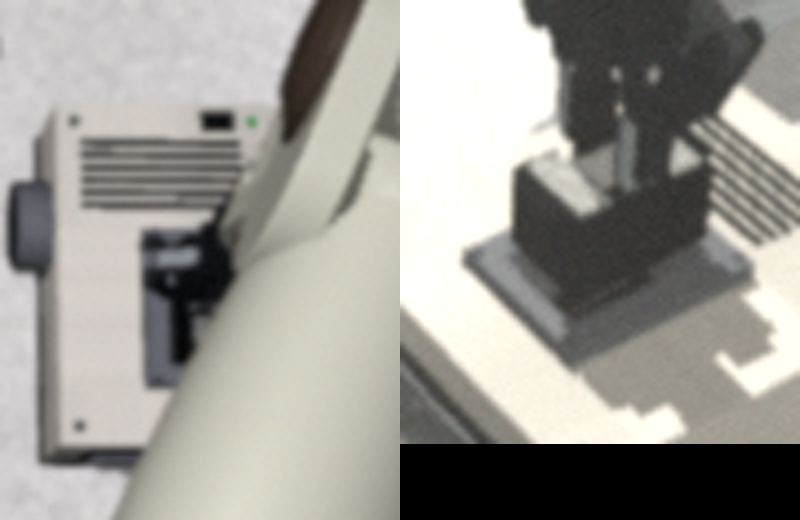

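In the side view the filter's underside, at about (565,310), is roughly centred over the collar mouth. I'll lower it in small steps and watch the force.

Call:
servo_tool([
  [[0,0,1.5,0,0,0],[0,0,1.5,0,0,0],[0,0,1.5,0,0,0],[0,0,0,0,0,0]],
])

```text
time: 9.4
ee_pos: [0.5594, -0.2375, 0.177]
tcp_rot: [180.0, -0.0, -179.8]
wrist_force: [-0.2, 0.5, -0.8]
opening: 0.0294
```

Call:
servo_tool([
  [[0,0,1,0,0,0],[0,0,1,0,0,0],[0,0,1,0,0,0],[0,0,0,0,0,0]],
])

```text
time: 9.8
ee_pos: [0.5594, -0.2375, 0.1741]
tcp_rot: [180.0, -0.0, -179.8]
wrist_force: [0.4, 0.1, -2.0]
opening: 0.0293
```

Call:
servo_tool([
  [[0,0,1,0,0,0],[0,0,1,0,0,0],[0,0,0,0,0,0]],
])

```text
time: 10.1
ee_pos: [0.5594, -0.2375, 0.1721]
tcp_rot: [180.0, -0.0, -179.8]
wrist_force: [-0.3, -0.4, -0.9]
opening: 0.0292
```

Call:
servo_tool([
  [[0,0,1,0,0,0],[0,0,1,0,0,0],[0,0,0,0,0,0]],
])

```text
time: 10.4
ee_pos: [0.5593, -0.2375, 0.1701]
tcp_rot: [180.0, -0.0, -179.8]
wrist_force: [-0.3, -0.5, -1.8]
opening: 0.0291
```

Call:
servo_tool([
  [[0,0,1,0,0,0],[0,0,1,0,0,0],[0,0,0,0,0,0]],
])

```text
time: 10.7
ee_pos: [0.5594, -0.2375, 0.1681]
tcp_rot: [180.0, -0.0, -179.8]
wrist_force: [-1.2, 1.2, -1.6]
opening: 0.0293
```

Call:
servo_tool([
  [[0,0,1,0,0,0],[0,0,1,0,0,0],[0,0,0,0,0,0]],
])

```text
time: 11.0
ee_pos: [0.5594, -0.2375, 0.1661]
tcp_rot: [180.0, -0.0, -179.8]
wrist_force: [1.1, 0.9, -1.0]
opening: 0.0293
```

Call:
servo_tool([
  [[0,0,1,0,0,0],[0,0,1,0,0,0],[0,0,0,0,0,0]],
])

```text
time: 11.3
ee_pos: [0.5594, -0.2375, 0.1641]
tcp_rot: [180.0, -0.0, -179.8]
wrist_force: [0.1, -0.3, -1.6]
opening: 0.0288
```

Call:
servo_tool([
  [[0,0,1,0,0,0],[0,0,1,0,0,0],[0,0,0,0,0,0]],
])

```text
time: 11.6
ee_pos: [0.5594, -0.2375, 0.1621]
tcp_rot: [180.0, -0.0, -179.8]
wrist_force: [-1.0, -0.3, -1.8]
opening: 0.0293
```

```bash
python3 shot.py 6 370,180,470,310 335,245,425,345
```

```text
11.6 [ 0.55936101 -0.2374712   0.16209139] [ 1.79995053e+02 -1.29251386e-02 -1.79815096e+02] [-1.00448962 -0.3370653  -1.76583176] 0.02928867809222082
top scale 4.0
side scale 4.444444444444445
```

View pics/shot6.png

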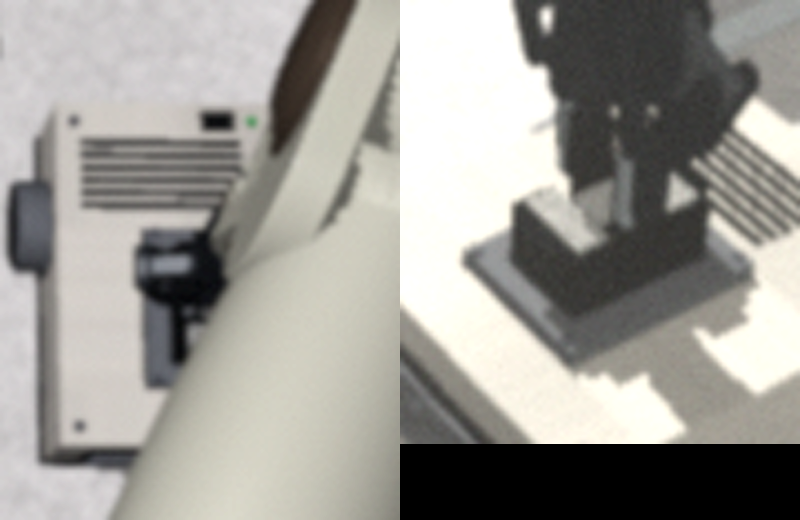

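The side view shows the filter's lower edge inside the collar mouth, with no contact force. I'll lower it further toward the seal.

Call:
servo_tool([
  [[0,0,2,0,0,0],[0,0,2,0,0,0],[0,0,2,0,0,0],[0,0,1,0,0,0],[0,0,0,0,0,0]],
])

```text
time: 12.2
ee_pos: [0.5593, -0.2375, 0.155]
tcp_rot: [180.0, -0.0, -179.8]
wrist_force: [-0.2, 0.8, -1.4]
opening: 0.0292
```

Call:
servo_tool([
  [[0,0,2,0,0,0],[0,0,2,0,0,0],[0,0,2,0,0,0],[0,0,1,0,0,0],[0,0,0,0,0,0]],
])

```text
time: 12.7
ee_pos: [0.5593, -0.2374, 0.1481]
tcp_rot: [180.0, -0.0, -179.8]
wrist_force: [-0.2, -0.9, -1.4]
opening: 0.0291
```

Next I'll go in 1 mm steps: the seal should show as +3 N, rising to +6 N, then a hard stop.

Call:
servo_tool([
  [[0,0,1,0,0,0],[0,0,1,0,0,0],[0,0,0,0,0,0]],
])

```text
time: 13.0
ee_pos: [0.5594, -0.2375, 0.1461]
tcp_rot: [180.0, -0.0, -179.8]
wrist_force: [0.1, -0.0, -0.4]
opening: 0.0293
```

Call:
servo_tool([
  [[0,0,1,0,0,0],[0,0,1,0,0,0],[0,0,0,0,0,0]],
])

```text
time: 13.3
ee_pos: [0.5594, -0.2374, 0.1441]
tcp_rot: [180.0, -0.0, -179.8]
wrist_force: [-0.1, 0.3, -0.9]
opening: 0.029
```

Call:
servo_tool([
  [[0,0,1,0,0,0],[0,0,0,0,0,0]],
])

```text
time: 13.5
ee_pos: [0.5594, -0.2375, 0.1431]
tcp_rot: [180.0, -0.0, -179.8]
wrist_force: [-0.4, -0.4, -1.9]
opening: 0.0292
```

Call:
servo_tool([
  [[0,0,1,0,0,0],[0,0,0,0,0,0]],
])

```text
time: 13.7
ee_pos: [0.5594, -0.2375, 0.1421]
tcp_rot: [180.0, -0.0, -179.8]
wrist_force: [-0.4, -0.2, -1.8]
opening: 0.0295
```

Call:
servo_tool([
  [[0,0,1,0,0,0],[0,0,0,0,0,0]],
])

```text
time: 13.9
ee_pos: [0.5594, -0.2375, 0.1411]
tcp_rot: [180.0, -0.0, -179.8]
wrist_force: [-0.8, -0.3, -1.8]
opening: 0.0293
```

Call:
servo_tool([
  [[0,0,1,0,0,0],[0,0,0,0,0,0]],
])

```text
time: 14.1
ee_pos: [0.5595, -0.2375, 0.1405]
tcp_rot: [-180.0, 0.0, -179.8]
wrist_force: [-1.2, 0.0, 1.1]
opening: 0.0291
```

Call:
servo_tool([
  [[0,0,1,0,0,0],[0,0,0,0,0,0]],
])

```text
time: 14.3
ee_pos: [0.5595, -0.2375, 0.1395]
tcp_rot: [-180.0, 0.0, -179.8]
wrist_force: [-1.2, -0.1, 2.7]
opening: 0.029
```

Call:
servo_tool([
  [[0,0,1,0,0,0],[0,0,0,0,0,0]],
])

```text
time: 14.5
ee_pos: [0.5595, -0.2375, 0.1384]
tcp_rot: [-180.0, 0.0, -179.8]
wrist_force: [-1.0, 0.4, 2.3]
opening: 0.0293
```

Call:
servo_tool([
  [[0,0,1,0,0,0],[0,0,0,0,0,0]],
])

```text
time: 14.7
ee_pos: [0.5595, -0.2376, 0.1373]
tcp_rot: [-180.0, 0.0, -179.8]
wrist_force: [-0.3, -0.2, 3.0]
opening: 0.0292
```

Call:
servo_tool([
  [[0,0,0.7,0,0,0],[0,0,0,0,0,0]],
])

```text
time: 14.9
ee_pos: [0.5595, -0.2375, 0.1366]
tcp_rot: [-180.0, 0.0, -179.8]
wrist_force: [-0.2, 0.0, 3.2]
opening: 0.0293
```

Call:
servo_tool([
  [[0,0,0.5,0,0,0],[0,0,0,0,0,0]],
])

```text
time: 15.1
ee_pos: [0.5595, -0.2375, 0.1361]
tcp_rot: [-180.0, 0.0, -179.8]
wrist_force: [-0.6, -1.2, 3.9]
opening: 0.0297
```

Call:
servo_tool([
  [[0,0,0.5,0,0,0],[0,0,0,0,0,0]],
])

```text
time: 15.3
ee_pos: [0.5594, -0.2375, 0.1356]
tcp_rot: [-180.0, 0.0, -179.8]
wrist_force: [-0.9, 0.1, 4.1]
opening: 0.0291
```

Call:
servo_tool([
  [[0,0,0.5,0,0,0],[0,0,0,0,0,0]],
])

```text
time: 15.5
ee_pos: [0.5595, -0.2375, 0.1355]
tcp_rot: [-180.0, 0.0, -179.8]
wrist_force: [-0.4, 0.6, 6.0]
opening: 0.0291
```

Call:
servo_tool([
  [[0,0,0.4,0,0,0],[0,0,0,0,0,0]],
])

```text
time: 15.7
ee_pos: [0.5595, -0.2375, 0.1355]
tcp_rot: [-180.0, 0.0, -179.8]
wrist_force: [-2.3, 0.3, 7.8]
opening: 0.0294
```

The stop went hard at z = 0.1355 with the force rising, so the filter is home. I'll open now while pressing down slightly, to offset the pads' backward swing.

Call:
servo_tool([
  [[0,0,0.6,0,0,0],[0,0,0,0,0,0]],
])

```text
time: 15.9
ee_pos: [0.5595, -0.2376, 0.1354]
tcp_rot: [-180.0, 0.1, -179.8]
wrist_force: [-2.6, 2.0, 12.0]
opening: 0.0294
```

Call:
servo_tool([
  [[0,0,1,0,0,0],[0,0,0.5,0,0,0],[0,0,0,0,0,0]],
], gripper=44)

```text
time: 16.2
ee_pos: [0.5594, -0.2375, 0.1324]
tcp_rot: [180.0, -0.0, -179.8]
wrist_force: [-0.2, -0.6, 3.4]
opening: 0.044
```

Call:
servo_tool([
  [[0,0,0,0,0,0],[0,0,0,0,0,0],[0,0,0,0,0,0]],
], gripper=64)

```text
time: 16.5
ee_pos: [0.5592, -0.2374, 0.1321]
tcp_rot: [180.0, -0.0, -179.8]
wrist_force: [0.2, 0.8, -0.8]
opening: 0.0644
```

```bash
python3 shot.py 7 370,180,470,310 335,245,425,345
```

```text
16.5 [ 0.5592315  -0.23741759  0.13211523] [ 1.79980962e+02 -4.53950651e-02 -1.79817531e+02] [ 0.24097031  0.75972981 -0.83817889] 0.06436074896502765
top scale 4.0
side scale 4.444444444444445
```

View pics/shot7.png

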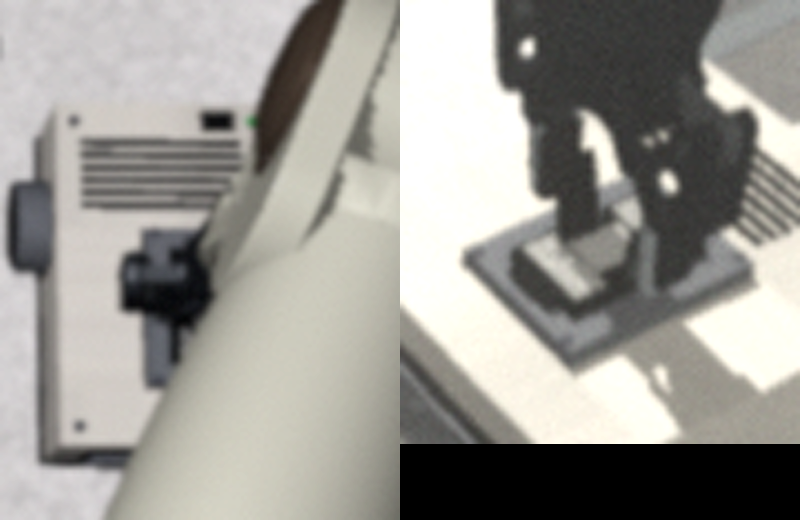

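The filter sits low in the collar, and the tabs look sprung out. I'll retreat straight up and look again.

Call:
servo_tool([
  [[0,0,0,0,0,0],[0,0,-5,0,0,0],[0,0,-15,0,0,0],[0,0,-25,0,0,0],[0,0,-35,0,0,0]],
], gripper=78)

```text
time: 17.1
ee_pos: [0.5589, -0.2373, 0.2134]
tcp_rot: [180.0, -0.1, -179.8]
wrist_force: [1.0, -0.2, 0.3]
opening: 0.0784
```

Call:
servo_tool([
  [[0,0,-20,0,0,0],[0,45,0,0,0,0],[0,45,0,0,0,0],[0,45,0,0,0,0],[0,45,0,0,0,0]],
])

```text
time: 17.6
ee_pos: [0.5587, -0.056, 0.2342]
tcp_rot: [-180.0, 0.1, -179.8]
wrist_force: [0.9, 0.2, 0.4]
opening: 0.078
```

```bash
python3 shot.py 8 370,190,470,310 335,245,425,345
```

```text
17.6 [ 0.55869711 -0.05597548  0.23424794] [-1.79993084e+02  1.01616962e-01 -1.79849102e+02] [0.89412324 0.2257558  0.37017854] 0.077991057079206
top scale 4.0
side scale 4.444444444444445
```

View pics/shot8.png

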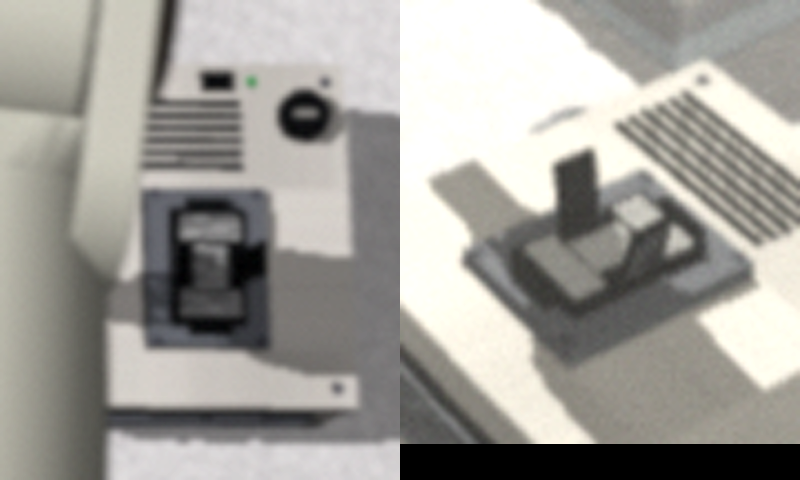

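```bash
python3 - <<'E'
from h import *; from ov import draw
T=pickle.load(open("top8.pkl","rb"));S=pickle.load(open("side8.pkl","rb"))
rows=[]
for zu in (.0700,.0750):
    tb=[]
    for s in (-1,1):
        tb+=rect(-.01,.01,min(s*.0245,s*.0275),max(s*.0245,s*.0275),zu+.074)
    fs=rect(-.035,.035,-.0215,.0215,zu+.042)
    FT=[.5605,-.2375,.0];FS=[.5625,-.2362,0]
    a=draw(T,[(FT,fs,(0,255,0)),(FT,tb,(0,0,255))],(400,230,445,285),8,"");b=draw(S,[(FS,fs,(0,255,0)),(FS,tb,(0,0,255))],(350,270,410,325),6.5,"")
    H=max(a.shape[0],b.shape[0]);H=290 if 0 else H
    rows.append(np.hstack([cv2.copyMakeBorder(c,0,H-c.shape[0],0,0,cv2.BORDER_CONSTANT) for c in (a,b)]))
o=np.vstack(rows);o=cv2.resize(o,None,fx=min(1,600/o.shape[0]),fy=min(1,600/o.shape[0]),interpolation=cv2.INTER_AREA)
cv2.imwrite("pics/ov8.png",o)
E
```

```text
(no output)
```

View pics/ov8.png

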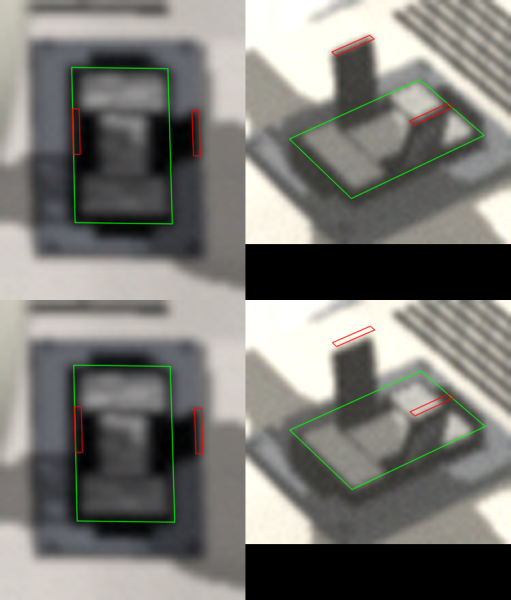

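The home model (top row) matches the tops of both tabs in the side view. The 5 mm popped-up model clearly misses. I'll check the bystanders, then hand in.

```bash
python3 - <<'E'
from workcell import bot
from h import *
A=pickle.load(open("side0.pkl","rb"))
p=bot.camera("side")
for l in("vial","jar","dish","brush","petri","slidebox","cliptub"):
    f=lambda q:[(np.round(r["rect"]),round(r["confidence"],2)) for r in bot.look_for(q,l)][:1]
    print(l,f(p))
d=cv2.absdiff(A["color"],p["color"]).max(2);print([(n,int(d[y:y+h,x:x+w].mean())) for n,x,y,w,h in(("vial",311,258,10,26),("jar",332,185,26,38),("brush",214,291,68,36),("dish",457,392,38,32),("petri",155,175,75,35),("tub",355,200,78,50))])
o=bot.get_obs();print(o["time"],o["wrist_force"])
print(bot.job_done())
E
```

```text
vial [(array([311., 258.,  13.,  24.]), 0.69)]
jar [(array([335., 185.,  23.,  40.]), 0.97)]
dish [(array([456., 394.,  40.,  28.]), 0.84)]
brush [(array([218., 292.,  60.,  34.]), 0.59)]
petri [(array([174., 179.,  30.,  20.]), 0.85)]
slidebox [(array([386., 414.,  87.,  64.]), 0.56)]
cliptub [(array([358., 199.,  76.,  61.]), 0.93)]
[('vial', 5), ('jar', 25), ('brush', 6), ('dish', 6), ('petri', 5), ('tub', 5)]
18.1 [-0.32632887 -0.27551837 -0.03300519]
the job is handed in; nothing more can be done
None
```

The filter is in the dust extractor's bay, pressed home and, as far as the pictures show, locked by both tabs. I handed the job in after about 18 s.

- **Removal:** I pinched both tabs at the lowest grip, 20 N. The side forces stayed below 3 N, and the filter came off the stand without resistance.
- **Pressing in:** it entered the collar without catching. It met the seal at a tool height of about 0.141 m and stopped firmly at 0.1355 m. I pressed to about 12 N at most, then opened the gripper while still pressing lightly.
- **Locking:** in the last side view, both tab tops match the model of a filter fully home with its tabs sprung out. The alternative, popped up 5 mm, clearly does not match. I did not test the lock by pulling on it.
- **Rest of the bench:** the vial, jar, brush, steel bowl, petri dish and tub were found where they were at the start. The slide box was detected, but I had no starting position to compare it with. The picture at the jar did change (25 against 5–6 for the others); I put this down to the arm or its shadow, because the jar itself was found in the same place.
- **Disagreement:** the side and top camera positions differed by about 2 mm. I relied on the balanced grip force and on feel instead.

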